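# Fit the shredding disc on the cheese shredder and tug-test it

## Task

Fit the shredding disc with the orange grip on the cheese shredder's square drive shaft: turn it on the shaft's tip under light pressure until it drops onto the square, then press it fully home so that the catches snap over it. Then prove that it holds: with rising force pull it up until the blue spring collar under it has risen about 5 mm (never more than 8 mm), keep it there for a moment, let it back down and let go. Leave the other things on the table where they are.

Things in the scene. Friction and masses are not known exactly. Their poses are not given: they have to be found in the camera images.
- grip (a point): On the loose shredding disc's orange grip: an upright bar 56 mm long (this point's x), 14 mm thick (y), 34 mm tall, its top 10 mm above this point (z up), its foot 24 mm below it, on the upper face of a round toothed steel disc 150 mm across, 5 mm thick. 0.2 to 0.42 kg. It starts standing on its hub on the tray.
- foot (a point): Centre of the underside of the same disc's hub, on its axis, 63 mm below grip; same axes. The white hub is 34 mm long, with a 44 x 44 x 6 mm square flange at the foot and a 22 mm square hole all its length; flange and hole have their sides parallel to the grip bar.
- seat (a point): On the axis of the vertical drive spindle, on the steel drive plate where the hub's foot rests when fully home (foot and seat then coincide); z up. Rises with the blue collar, does not turn with the spindle. Two orange spring catches meet the flange about 18 mm above home and take 5 to 15 N in all (disc's weight included) until they snap over it in the last millimetre; then they hold it, with 1 mm of play.
- tip (a point): Top of the drive shaft, on its axis, 32 mm above seat. From here down: 8 mm of round pilot, 19 mm across with a coned tip, then a 20 mm square. The square's angle is not given; all four ways round fit. Unaligned, the hub stops with its foot 24 mm above the seat; within about 5 degrees it goes down. The spindle is stiff (0.25 N m): a lightly pressed disc turns without turning it.
- head (a joint): Lift in m of the blue collar (84 mm across, under the drive plate) that carries the spindle: 0 at rest, up to 0.011. A spring holds it down: it starts to lift at about 8 to 10 N of pull beyond the disc's weight, then 1.2 N more per mm; it returns to 0 when let down.
- machine: Cheese shredder drive, fixed: white box 250 x 230 mm (x, y), top 100 mm above the table, with a steel rim 180 mm across and 12 mm high round the drive, which is at its centre. Origin at the centre of its underside.
- tray: Flat green plastic tray, fixed, 210 x 210 mm, 8 mm thick; origin at the centre of its underside.
- tub_a: Round white tub with a blue lid, 102 mm across, 70 mm tall; a bystander; origin at the centre of its underside.
- tub_b: Second round white tub with a blue lid, 102 mm across, 70 mm tall; a bystander; origin at the centre of its underside.
- tub_c: Round white tub with a white lid, 86 mm across, 100 mm tall; a bystander; origin at the centre of its underside.
- cheese_box: White closed box 120 x 170 x 50 mm; a bystander; origin at the centre of its underside.
- spare_disc: Spare slicing disc with a black grip, 150 mm across, 73 mm tall, not to be used; a bystander; origin at the centre of its underside.
- brush: Hand brush lying on the table; a bystander; origin at the centre of its underside.
- cup: Blue plastic cup, 72 mm across, 85 mm tall; a bystander; origin at the centre of its underside.
There are look-alikes about, which are no part of the job. Leave any red or turquoise look-alike of the part that bears grip alone.

How it is judged:
By the outcome, as a careful person would: the job done as asked, in the order asked, and still so for the second after the job is handed in, with the robot touching nothing.
It also fails if it takes over 61 s, if anything falls off the work surface, if the arm or the gripper's body presses on something with over 40 N, if the wrist force passes 120 N, or if a joint passes its speed limit or range.

## Robot

A 6-joint arm with a two-finger parallel gripper is mounted at the origin on the work surface. World frame = base frame: x ahead of the robot, y to its left, z up, the work surface at z = 0. Lengths are in m, angles in rad, forces in N, time in s.
With the tool pointing down it reaches from about 0.325 to 0.85 m from the base axis. Payload 4.4 kg.
Tool frame: the origin (TCP) lies between the finger pads; the fingertips stand 19 mm ahead of it and the grasp point (between the pads) is the TCP; z points along the fingers, y is the line along which they close (so a half turn about z gives the same grasp; the last joint's range is limited). The gripper opens to 94 mm and grips with 3 to 60 N. Pads are 16 mm wide; open, the fingers measure 119 mm over their backs; the gripper's body (75 mm by 177 mm) begins 78 mm behind the grasp point.
Start: joints at [1.044, 0.207, 1.542, -0, 1.393, -0.15], TCP at [0.211, 0.535, 0.224] pointing down, gripper open.
Joint ranges: [-2.73, 2.73], [-0.86, 2.22], [0.23, 2.46], [-1.11, 4.25], [0.08, 2.63], [-2.82, 2.82]. Speed limits (rad/s): [2.79, 2.79, 3.14, 3.14, 3.14, 3.14].

## Interface

Orientations are given as a unit quaternion [x, y, z, w].
In Python, from station import r gives the robot as it stands.
- The arm moves only by the tool send_rows, never from a script. Its argument "deltas" is a list of rows, each an object with "travel": the shift along the tool's x, y, z in mm, a list of three; "rot": the turn, a rotation vector about the tool's x, y, z in degrees, a list of three. A call has 1 to 8 rows; each row is the pose to reach, as a shift and turn from the pose commanded when the call began, along the tool's axes at that moment; what a row does not reach only later rows make up. A row lasts 1/8 s, in which the tool goes at most 62.5 mm and 10.7 degrees, less where a joint would pass 70% of its speed; a pose out of reach is approached as far as the arm can. A call with a gripper value outside its range is refused whole. "jaw" is the closure, from 0 (fully open) to 1 (shut), set as the call begins (left out, the last holds). The fingers move at their own pace and stop on an object; the grip force is fixed at half the most. Time passes only in rows, so rows that repeat a pose let the fingers close. It gives the time, the measured TCP pose, the force, the opening and the grip force at its end, in the units of the state.
- r.get_state(): the state, without advancing time (a new reading comes with each control period).
- r.grab_frame(name): name is "scene" or "top" or "wrist"; returns a dict with "color" (480x640x3 uint8, red, green, blue), "z_map" (480x640 float32, m along the optical axis (not along the pixel's ray), 0 where there is no reading), "fov_y" (degrees; the focal length in pixels is half the picture's height over the tangent of half this angle, whatever the lens; pixels are square), "cx", "cy" (the principal point, pixels), "rvec" (rotation vector, rad) and "tvec" (3), from world to camera coordinates, as OpenCV has them; the wrist camera has in their place "hand_eye" (4x4, takes a point from camera to tool coordinates, whose origin is the TCP and whose axes are the flange's). Camera axes: x right, y down, z forward; pixel columns grow to the right and rows downward; lengths in m; the calibration is good to about 2 mm. A picture is of the moment at which its call begins: read the wrist's pose just before it.
- r.sign_off(): hands the job in; it is judged then, once.
The state is a dict: "t": time; "joint_positions": joint angles; "qd": joint speeds; "effort": joint torques, N m; "tool_pos": TCP position; "eef_rot": TCP orientation; "contact_force": force on the tool from outside, world axes, zero at the start; "wrist_torque": the same for the moment, N m; "gripper_width": finger opening in m; "gripper_force": force on a finger pad.
Only numpy, scipy, OpenCV 4.12 (cv2) and the standard library are available. Lean on these libraries where they do the work, as an engineer would, in place of code of your own. Each camera call takes 0.05 s, during which the arm holds its last target. There are 200 camera calls.

## Working session

There is one attempt and no reset: what is moved stays moved. The work goes in short steps, Python scripts to look and compute and a tool call to move; the robot and the scene stay as the last step left them, time stands still between calls to the robot, and variables do not carry over. Pictures are saved under pics/ and viewed, at most 10 in all, crops included, and the job is handed in when it is done.

Besides the shell and the picture viewer there is one more tool, called after "Request:" by a JSON object that holds its "method" and its "body". send_rows: Moves the arm, as the interface text tells. Its arguments: {"type":"object","properties":{"deltas":{"type":"array"},"jaw":{"type":"number"}},"required":["deltas"]}

```bash
ls; mkdir -p pics; cat > h.py <<'E'
import numpy as np, cv2
from scipy.spatial.transform import Rotation as R
from station import r
def cam(name):
    s=r.get_state(); f=r.grab_frame(name); f['s']=s
    H,W=f['color'].shape[:2]; fl=H/2/np.tan(np.radians(f['fov_y'])/2); f['f']=fl
    if 'rvec' in f:
        Rm=R.from_rotvec(np.ravel(f['rvec'])).as_matrix(); f['R']=Rm.T; f['c']=-Rm.T@np.ravel(f['tvec'])
    else:
        T=np.eye(4); T[:3,:3]=R.from_quat(s['eef_rot']).as_matrix(); T[:3,3]=s['tool_pos']; M=T@np.array(f['hand_eye']); f['R']=M[:3,:3]; f['c']=M[:3,3]
    return f
def save(f,n): cv2.imwrite('pics/'+n,cv2.cvtColor(f['color'],cv2.COLOR_RGB2BGR))
def rays(f,uv):
    uv=np.atleast_2d(uv).astype(float)
    return np.c_[(uv[:,0]-f['cx'])/f['f'],(uv[:,1]-f['cy'])/f['f'],np.ones(len(uv))]@f['R'].T
def plane(f,uv,z):
    d=rays(f,uv); return f['c']+d*((z-f['c'][2])/d[:,2])[:,None]
def cloud(f):
    v,u=np.mgrid[:480,:640]; d=rays(f,np.c_[u.ravel(),v.ravel()]); P=f['c']+d*f['z_map'].reshape(-1,1)
    return P.reshape(480,640,3)
def orange(f,m=None):
    h=cv2.cvtColor(f['color'],cv2.COLOR_RGB2HSV); return cv2.inRange(h,(5,130,90),(22,255,255))
E
python3 - <<'E'
from h import *
a=cam('top');b=cam('scene')
save(a,'top.png');save(b,'scene.png');print(a['c'],b['c'],r.get_state())
for f in (a,b):
    P=cloud(f);n,l,st,c=cv2.connectedComponentsWithStats(orange(f))
    for i in range(1,n):
        if st[i,4]>15:
            q=P[(l==i)&(f['z_map']>0)]; print(st[i],c[i].round(),np.median(q,0).round(3) if len(q) else '',q[:,2].max().round(3) if len(q) else '')
    print('--')
E
```

```text
pics
[ 0.17120302 -0.00442397  1.6937972 ] [ 1.03532347 -0.54274001  1.12571961] {'t': 0.1, 'joint_positions': array([ 1.04451375e+00,  2.07328652e-01,  1.54279038e+00,  1.20984918e-05,
        1.39351981e+00, -1.50504734e-01]), 'qd': array([ 0.00176124, -0.00248058, -0.00303098,  0.00082369,  0.00077996,
        0.00244705]), 'effort': array([-2.09520949e-03, -3.71861851e+01, -2.82295865e+01,  6.98766508e-02,
        3.10543017e-02, -7.23394601e-05]), 'tool_pos': array([0.2106821 , 0.53427143, 0.2234202 ]), 'eef_rot': array([ 1.86786343e-01,  9.82400028e-01, -9.63100068e-04, -3.45255605e-04]), 'contact_force': array([-0.14729403,  0.68295867, -0.79544177]), 'wrist_torque': array([ 0.02016234, -0.03023041,  0.01457936]), 'gripper_force': 0.0, 'gripper_width': 0.09392846719277426}
[  30  120   17  121 1178] [ 40. 190.] [ 0.847  1.067 -0.42 ] -0.321
[346 148  15  14 163] [353. 154.] [ 0.788 -0.121  0.099] 0.107
[304 154  18  16 228] [312. 162.] [0.779 0.001 0.07 ] 0.079
[259 156  18  17 231] [268. 164.] [0.775 0.136 0.069] 0.081
[238 234  21  21 333] [248. 244.] [0.531 0.194 0.051] 0.0
[... 554 characters left out ...]
-0.083] -0.037
[ 61 130  22  14 235] [ 71. 136.] [-0.965 -0.099 -0.379] -0.365
[303 145  21  21 255] [313. 157.] [0.286 0.237 0.043] 0.079
[356 191  21  22 300] [366. 203.] [0.536 0.193 0.052] 0.086
[558 200  67  34 395] [592. 218.] [ 1.072  1.076 -0.416] -0.404
[191 229  23  24 262] [202. 243.] [ 0.279 -0.215  0.044] 0.077
[413 250  21  18 289] [423. 258.] [0.776 0.137 0.071] 0.078
[277 256   6   7  28] [280. 259.] [ 0.523 -0.142  0.136] 0.144
[263 268   6   7  24] [265. 270.] [ 0.52  -0.191  0.138] 0.143
[384 284  22  19 330] [394. 293.] [0.782 0.002 0.071] 0.077
[130 308  33  11 187] [146. 313.] [ 0.318 -0.446  0.018] 0.024
[359 314  19  19 275] [368. 323.] [ 0.789 -0.118  0.101] 0.106
--
```

View pics/top.png

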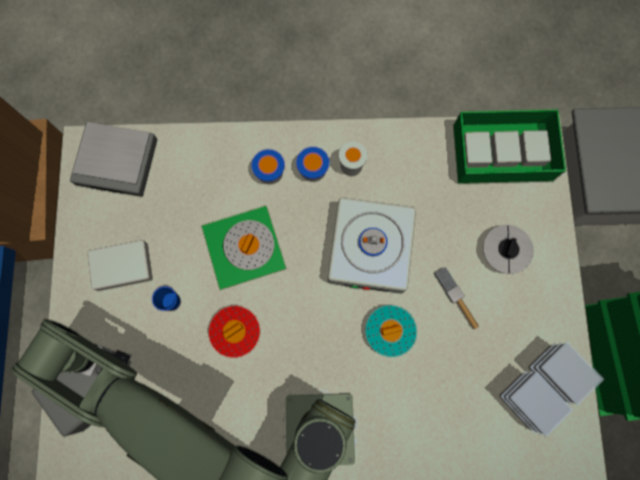

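View pics/scene.png

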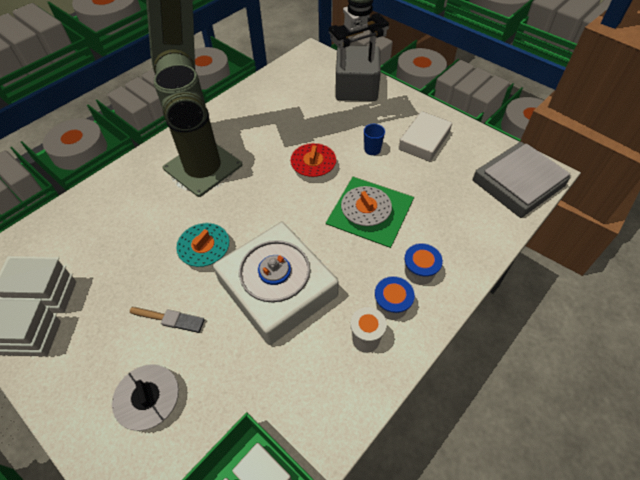

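The scene view shows the loose steel disc with the orange grip on the green tray (top view: 248,244). The machine is at about (373,243), with the turquoise and red look-alikes apart from both. I'll move above the disc and look with the wrist camera.

Request:
{"method": "send_rows", "body": {"deltas": [{"travel": [-50,-26,-4],"rot": [0,0,0]},{"travel": [-102,-53,-8],"rot": [0,0,0]},{"travel": [-154,-80,-12],"rot": [0,0,0]},{"travel": [-206,-107,-16],"rot": [0,0,0]},{"travel": [-258,-134,-20],"rot": [0,0,0]},{"travel": [-310,-161,-24],"rot": [0,0,0]},{"travel": [-362,-188,-27],"rot": [0,0,0]},{"travel": [-400,-211,-30],"rot": [0,0,0]}]}}

```text
t: 1.1
tool_pos: [0.5067, 0.1897, 0.2541]
eef_rot: [0.188, 0.982, -0.0, -0.0]
contact_force: [-0.7, 0.6, -0.2]
gripper_width: 0.0939
gripper_force: 0.0
```

```bash
python3 - <<'E'
from h import *
f=cam('wrist');save(f,'w1.png');s=f['s']
print(s['t'],s['tool_pos'],s['eef_rot'],s['qd'].round(2));print(np.array(f['hand_eye']).round(4))
P=cloud(f);m=(orange(f)>0)&(f['z_map']>0)
print(m.sum()); q=P[m];z=np.percentile(q[:,2],98);print('top',z)
t=m&(P[:,:,2]>z-.006); n,l,st,c=cv2.connectedComponentsWithStats(t.astype(np.uint8)); print(st,c)
i=1+np.argmax(st[1:,4]); u=np.argwhere(l==i)[:,::-1].astype(np.float32)
rc=cv2.minAreaRect(plane(f,u,z)[:,:2].astype(np.float32)*1000);print(rc)
E
```

```text
1.1 [0.50673263 0.18968906 0.25405823] [ 1.87527554e-01  9.82259292e-01 -1.62640501e-04 -2.71205839e-04] [-0.6   0.17 -0.24  0.01  0.07 -0.61]
[[-0.000e+00 -9.701e-01 -2.428e-01  7.060e-02]
 [ 1.000e+00 -2.000e-04  7.000e-04 -3.000e-04]
 [-7.000e-04 -2.428e-01  9.701e-01 -1.598e-01]
 [ 0.000e+00  0.000e+00  0.000e+00  1.000e+00]]
5586
top 0.3573293734559956
[[     0      0    640    480 306253]
 [   592    363      1      1      1]
 [   594    366      1      1      1]
 [    52    368      1      1      1]
 [    54    368      1      1      1]
 [   583    369     18     52    426]
 [    46    371     18     50    383]
 [    55    371      2      1      2]
 [   586    370      1      1      1]
 [   587    372      2      2      2]
 [   590    374      1      1      1]
 [    56    377      1      1      1]
 [   584    379      1      1      1]
 [   584    381      2      1      2]
 [   587    380      1      1      1]
 [   582    417      1      1      1]
 [    65    419      1      1      1]
 [   323    451      2      1      2]
 [   355    450     33      2     64]
 [   418    451   
[... 1275 characters left out ...]
75   450.484375  ]
 [418.5        451.        ]
 [422.         451.        ]
 [428.         451.        ]
 [431.5        451.        ]
 [440.5        451.        ]
 [445.         451.        ]
 [447.         451.        ]
 [449.         451.        ]
 [451.         451.        ]
 [453.         451.        ]
 [456.         451.        ]
 [459.         451.        ]
 [463.5        451.        ]
 [468.         451.        ]
 [475.5        451.        ]
 [482.         451.        ]
 [488.         451.        ]
 [493.5        451.        ]
 [498.         451.        ]
 [502.5        451.        ]]
((495.8247375488281, 241.38548278808594), (2.444505214691162, 9.598162651062012), 72.71251678466797)
```

View pics/w1.png

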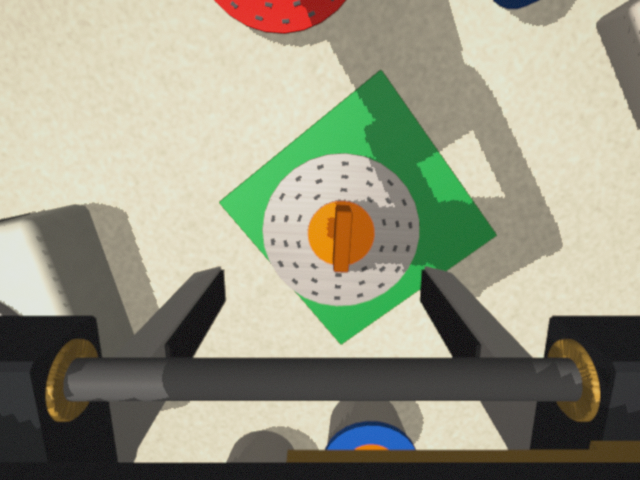

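The wrist view shows the grip bar at (343,237), nearly along tool x. The arm was still settling at that moment, so I'll measure again now that it's still.

```bash
cat >> h.py <<'E'
def bar(f,z0):
    P=cloud(f);m=((orange(f)>0)&(abs(P[:,:,2]-z0)<.007)).astype(np.uint8)
    n,l,st,c=cv2.connectedComponentsWithStats(m);i=1+np.argmax(st[1:,4])
    u=np.argwhere(l==i)[:,::-1]; q=P[l==i]
    rc=cv2.minAreaRect(plane(f,u,np.median(q[:,2]))[:,:2].astype(np.float32)*1000)
    b=cv2.boxPoints(rc);e=max((b[1]-b[0],b[2]-b[1]),key=np.linalg.norm)
    return rc,np.degrees(np.arctan2(e[1],e[0])),np.median(q[:,2]),st[i]
def togo(s,p,yaw):   # tool x yaw in world deg (mod 180), tool kept pointing down
    Rt=R.from_quat(s['eef_rot']); yx=np.degrees(np.arctan2(Rt.as_matrix()[1,0],Rt.as_matrix()[0,0]))
    d=(yaw-yx+90)%180-90
    Rd=R.from_euler('z',yx+d,degrees=True)*R.from_euler('x',180,degrees=True)
    print('travel',(Rt.inv().apply(np.array(p)-s['tool_pos'])*1000).round(1),'rot',np.degrees((Rt.inv()*Rd).as_rotvec()).round(2),'yaw',yx)
E
python3 - <<'E'
from h import *
cam('wrist');f=cam('wrist');s=f['s'];print(s['qd'].round(3),s['tool_pos'],s['contact_force'])
b=bar(f,.08);print(b)
togo(s,[b[0][0][0]/1e3,b[0][0][1]/1e3,.073],b[1])
E
```

```text
[ 0.068 -0.018  0.033  0.05   0.02   0.039] [0.5079684  0.18826507 0.25422196] [0.57616516 0.58605123 0.48980562]
(((530.9981079101562, 198.52658081054688), (14.179694175720215, 56.20280456542969), 65.60765838623047), np.float32(-24.392345), np.float64(0.08028450102150547), array([ 334,  207,   20,   63, 1003], dtype=int32))
travel [-17.4  18.3 181.2] rot [-0.06  0.06  2.54] yaw 158.14620754211418
```

Request:
{"method": "send_rows", "body": {"deltas": [{"travel": [-17.4,18.3,40],"rot": [0,0,2.5]},{"travel": [-17.4,18.3,90],"rot": [0,0,2.5]},{"travel": [-17.4,18.3,130],"rot": [0,0,2.5]},{"travel": [-17.4,18.3,165],"rot": [0,0,2.5]},{"travel": [-17.4,18.3,181],"rot": [0,0,2.5]},{"travel": [-17.4,18.3,181],"rot": [0,0,2.5]},{"travel": [-17.4,18.3,181],"rot": [0,0,2.5]}]}}

```text
t: 2.12
tool_pos: [0.5298, 0.2031, 0.0751]
eef_rot: [0.208, 0.978, 0.001, 0.001]
contact_force: [0.6, -0.1, -0.1]
gripper_width: 0.0943
gripper_force: 0.0
```

Request:
{"method": "send_rows", "body": {"deltas": [{"travel": [0,0,0],"rot": [0,0,0]},{"travel": [0,0,0],"rot": [0,0,0]},{"travel": [0,0,0],"rot": [0,0,0]},{"travel": [0,0,0],"rot": [0,0,0]},{"travel": [0,0,0],"rot": [0,0,0]},{"travel": [0,0,0],"rot": [0,0,0]}], "jaw": 1}}

```text
t: 2.88
tool_pos: [0.5286, 0.2024, 0.0734]
eef_rot: [0.208, 0.978, -0.0, -0.0]
contact_force: [0.4, -0.9, 0.1]
gripper_width: 0.0372
gripper_force: 0.0
```

```bash
python3 - <<'E'
from h import *
print(r.get_state())
b=cam('scene'); a=cam('top')
for f in (a,b):
    P=cloud(f); h=cv2.cvtColor(f['color'],cv2.COLOR_RGB2HSV)
    # blue collar
    m=cv2.inRange(h,(100,120,60),(130,255,255))&((P[:,:,2]>.085)&(P[:,:,2]<.16)&(abs(P[:,:,1]+.165)<.08)&(abs(P[:,:,0]-.52)<.08)).astype(np.uint8)*255
    u=np.argwhere(m)[:,::-1]; q=P[m>0];print('blue',len(q),q.min(0),q.max(0),(q.min(0)+q.max(0))/2)
    o=(orange(f)>0)&(abs(P[:,:,0]-.52)<.05)&(abs(P[:,:,1]+.165)<.05); n,l,st,c=cv2.connectedComponentsWithStats(o.astype(np.uint8))
    for i in range(1,n): print('catch',st[i,4],P[l==i].mean(0))
    # machine top (box) rectangle
    t=((P[:,:,2]>.093)&(P[:,:,2]<.106)&(abs(P[:,:,0]-.52)<.2)&(abs(P[:,:,1]+.165)<.2)).astype(np.uint8)
    n,l,st,c=cv2.connectedComponentsWithStats(t);i=1+np.argmax(st[1:,4]);print('box',cv2.minAreaRect((P[l==i][:,:2]*1000).astype(np.float32)))
    x=f['color'][int((a is f)*200 or 225):][:80,(330 if f is a else 210):][:,:120]; cv2.imwrite('pics/m_%s.png'%('top' if f is a else 'scene'),cv2.resize(x[:,:,::-1],None,fx=5,fy=5,interpolation=cv2.INTER_CUBIC))
E
```

```text
{'t': 2.875, 'joint_positions': array([ 2.12799718e-01,  3.56363878e-01,  1.69123064e+00,  1.65463898e-05,
        1.09411220e+00, -9.38537611e-01]), 'qd': array([ 0.00042488, -0.00147962, -0.00079932,  0.00019712,  0.00130424,
        0.00013532]), 'effort': array([-3.23833192e-03, -3.88877034e+01, -2.37195200e+01,  2.73367407e-02,
        7.04851910e-02,  1.38588562e-04]), 'tool_pos': array([0.52856747, 0.20240226, 0.07338829]), 'eef_rot': array([ 2.08199047e-01,  9.78086476e-01, -1.66829358e-05, -5.50309045e-05]), 'contact_force': array([ 0.44083922, -0.86362065,  0.07956822]), 'wrist_torque': array([ 0.0147184 , -0.03974297,  0.00093021]), 'gripper_force': 0.0, 'gripper_width': 0.03721389341838404}
blue 57 [ 0.47738887 -0.20402222  0.10574795] [ 0.53876334 -0.12685691  0.11988992] [ 0.5080761  -0.16543957  0.11281893]
catch 18 [ 0.51951145 -0.14262232  0.13514306]
catch 13 [ 0.51633173 -0.19028022  0.13780017]
box ((518.9540405273438, -166.15643310546875), (228.9738006591797, 249.48997497558594), 80.587890625)
blue 151 [ 0.48242869 -0.20616917  0.09754074] [ 0.56210112 -0.12198888  0.12228841] [ 0.5222649  -0.16407903  0.10991458]
catch 28 [ 0.52219164 -0.14267309  0.13608144]
catch 25 [ 0.51969767 -0.19069048  0.13601605]
box ((520.146240234375, -165.35845947265625), (228.73663330078125, 250.1003875732422), 80.58528900146484)
```

Request:
{"method": "send_rows", "body": {"deltas": [{"travel": [-3.8,-2.6,0],"rot": [0,0,0]},{"travel": [-3.8,-2.6,0],"rot": [0,0,0]},{"travel": [-3.8,-2.6,0],"rot": [0,0,0]},{"travel": [-3.8,-2.6,0],"rot": [0,0,0]},{"travel": [-3.8,-2.6,0],"rot": [0,0,0]}], "jaw": 1}}

```text
t: 3.6
tool_pos: [0.5311, 0.1984, 0.0734]
eef_rot: [0.208, 0.978, -0.0, 0.0]
contact_force: [0.7, -0.3, -1.2]
gripper_width: 0.0139
gripper_force: 30.0
```

```bash
python3 - <<'E'
from h import *
s=r.get_state();print(s['tool_pos'],s['gripper_width'],s['gripper_force'],s['contact_force'])
b=cam('scene'); a=cam('top')
for f in (a,b):
    P=cloud(f); d=np.hypot(P[:,:,0]-.5197,P[:,:,1]+.166)
    for R0,R1 in ((0,.012),(.012,.02),(.02,.03),(.03,.042),(.045,.08),(.084,.095)):
        z=P[(d<R1)&(d>=R0)][:,2]; print(R0,len(z),np.percentile(z,[2,25,50,75,98]).round(4) if len(z) else '')
    m=(d<.03)&(P[:,:,2]>.138);q=P[m];print(len(q),q.mean(0) if len(q) else '')
x=b['color'][235:305,225:325];cv2.imwrite('pics/m_scene.png',cv2.resize(x[:,:,::-1],None,fx=7,fy=7,interpolation=cv2.INTER_CUBIC))
E
```

```text
[0.53105825 0.19844796 0.07342685] 0.013942610712225037 29.986334145069122 [ 0.67405438 -0.28067681 -1.2473217 ]
0 68 [0.1153 0.1381 0.1451 0.1491 0.1585]
0.012 82 [0.112  0.1168 0.1196 0.1236 0.1415]
0.02 194 [0.1133 0.1172 0.12   0.1242 0.1439]
0.03 331 [0.1007 0.1121 0.1158 0.1191 0.1242]
0.045 1602 [0.092  0.0976 0.1    0.1027 0.1075]
0.084 725 [0.0927 0.0992 0.1047 0.1098 0.1169]
78 [ 0.51843879 -0.16592547  0.14531109]
0 112 [0.1184 0.1298 0.1413 0.1493 0.1536]
0.012 81 [0.1161 0.1186 0.1206 0.1228 0.145 ]
0.02 202 [0.1169 0.1195 0.1213 0.1319 0.142 ]
0.03 426 [0.0994 0.1112 0.1154 0.1194 0.1241]
0.045 1681 [0.0972 0.0998 0.101  0.1023 0.1051]
0.084 998 [0.097  0.1005 0.1048 0.1111 0.115 ]
102 [ 0.52054948 -0.1654329   0.14531227]
```

View pics/m_scene.png

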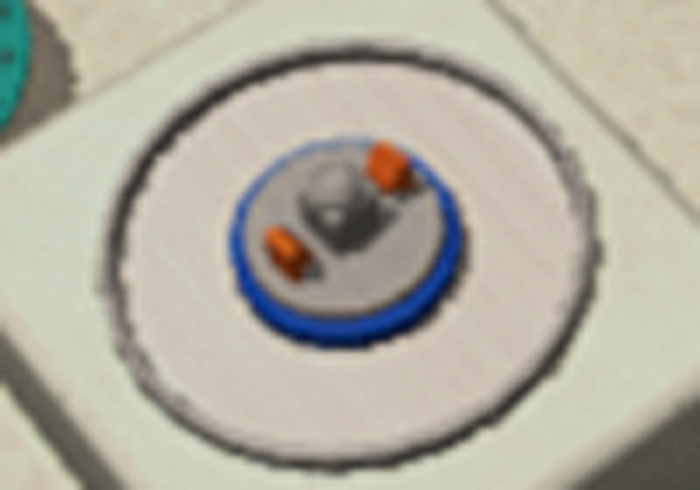

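The crop shows the drive: the shaft at (340,205), with its catches at (290,255) and (390,165) to either side. I have the axis at about (0.5195, -0.166), seat z ≈ 0.1205 and tip z ≈ 0.152. Next is lifting and carrying.

Request:
{"method": "send_rows", "body": {"deltas": [{"travel": [0,0,-25],"rot": [0,0,0]},{"travel": [0,0,-65],"rot": [0,0,0]},{"travel": [0,0,-110],"rot": [0,0,0]},{"travel": [-8,-20,-145],"rot": [0,0,0]},{"travel": [-24,-58,-170],"rot": [0,0,0]},{"travel": [-42,-104,-177],"rot": [0,0,0]},{"travel": [-61,-150,-177],"rot": [0,0,0]},{"travel": [-81,-198,-177],"rot": [0,0,0]}]}}

```text
t: 4.7
tool_pos: [0.5234, -0.0162, 0.25]
eef_rot: [0.208, 0.978, 0.0, -0.001]
contact_force: [0.8, 0.0, -3.2]
gripper_width: 0.0139
gripper_force: 30.0
```

Request:
{"method": "send_rows", "body": {"deltas": [{"travel": [-18,-46,0],"rot": [0,0,0]},{"travel": [-36,-90,0],"rot": [0,0,0]},{"travel": [-49,-120,0],"rot": [0,0,0]},{"travel": [-57,-139,0],"rot": [0,0,0]},{"travel": [-57,-139,0],"rot": [0,0,0]},{"travel": [-57,-139,0],"rot": [0,0,0]},{"travel": [-57,-139,0],"rot": [0,0,0]}]}}

```text
t: 5.58
tool_pos: [0.5199, -0.1641, 0.2504]
eef_rot: [0.207, 0.978, 0.0, -0.0]
contact_force: [0.3, -0.4, -2.4]
gripper_width: 0.0139
gripper_force: 30.0
```

```bash
python3 - <<'E'
from h import *
f=cam('scene');g=cam('wrist');s=g['s'];print(s['t'],s['joint_positions'].round(2),s['contact_force'],s['wrist_torque'],s['gripper_width'])
togo(s,[.5195,-.166,.228],156)
print(bar(f,s['tool_pos'][2]+.0076),s['tool_pos'])
save(f,'c1.png')
E
```

```text
5.625 [-0.46  0.12  1.58  0.    1.44 -1.62] [-0.15429917  0.60725344 -2.23088681] [-0.00876884 -0.01636247  0.02070742] 0.013743355567673836
travel [-0.4 -1.8 22.4] rot [ 0.02 -0.01  0.07] yaw 156.07016989486476
(((791.7044677734375, 1195.5267333984375), (113.15599060058594, 172.7789764404297), 88.28592681884766), np.float32(-1.7141029), np.float64(0.25230005799018695), array([592,  16,  48,  33, 282], dtype=int32)) [ 0.51991112 -0.1642215   0.25044882]
```

View pics/c1.png

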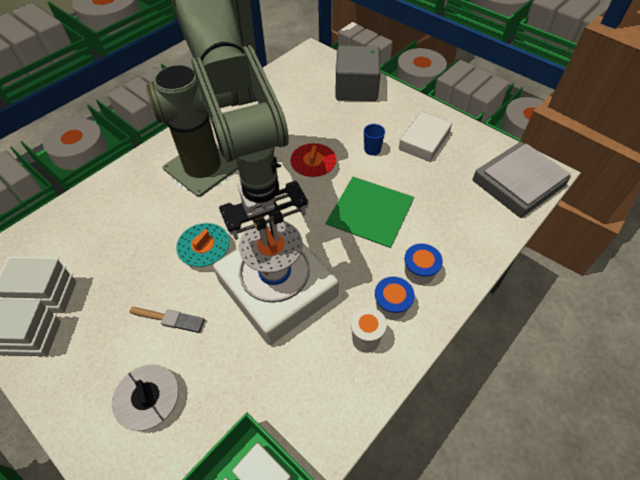

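Held disc is at (270,245), over the drive. I'll lower it carefully.

Request:
{"method": "send_rows", "body": {"deltas": [{"travel": [-0.4,-1.8,12],"rot": [0,0,0]},{"travel": [-0.4,-1.8,24],"rot": [0,0,0]},{"travel": [-0.4,-1.8,30],"rot": [0,0,0]},{"travel": [-0.4,-1.8,32],"rot": [0,0,0]},{"travel": [-0.4,-1.8,32],"rot": [0,0,0]}]}}

```text
t: 6.3
tool_pos: [0.5195, -0.1673, 0.2184]
eef_rot: [0.208, 0.978, 0.0, -0.0]
contact_force: [-0.1, 0.7, -1.7]
gripper_width: 0.0138
gripper_force: 30.0
```

Request:
{"method": "send_rows", "body": {"deltas": [{"travel": [0,0,1],"rot": [0,0,0]},{"travel": [0,0,2],"rot": [0,0,0]},{"travel": [0,0,3],"rot": [0,0,0]},{"travel": [0,0,4],"rot": [0,0,0]},{"travel": [0,0,4],"rot": [0,0,0]}]}}

```text
t: 6.92
tool_pos: [0.5194, -0.1673, 0.2144]
eef_rot: [0.208, 0.978, 0.0, -0.0]
contact_force: [0.0, -0.4, -1.7]
gripper_width: 0.0137
gripper_force: 30.0
```

Request:
{"method": "send_rows", "body": {"deltas": [{"travel": [0,0,1],"rot": [0,0,0]},{"travel": [0,0,2],"rot": [0,0,0]},{"travel": [0,0,3],"rot": [0,0,0]},{"travel": [0,0,3],"rot": [0,0,0]}]}}

```text
t: 7.42
tool_pos: [0.5198, -0.1675, 0.2136]
eef_rot: [0.208, 0.978, -0.0, 0.001]
contact_force: [-2.7, 1.5, 6.6]
gripper_width: 0.0137
gripper_force: 30.0
```

Request:
{"method": "send_rows", "body": {"deltas": [{"travel": [0,0,0.7],"rot": [0,0,0]},{"travel": [0,0,1.4],"rot": [0,0,0]},{"travel": [0,0,1.4],"rot": [0,0,0]}]}}

```text
t: 7.8
tool_pos: [0.5203, -0.1676, 0.2133]
eef_rot: [0.208, 0.978, -0.0, 0.001]
contact_force: [-4.4, 2.2, 11.6]
gripper_width: 0.0138
gripper_force: 30.0
```

Request:
{"method": "send_rows", "body": {"deltas": [{"travel": [1,0.1,-1.5],"rot": [0,0,0]},{"travel": [1.8,0.2,-1.5],"rot": [0,0,0]},{"travel": [1.8,0.2,-1.0],"rot": [0,0,0]},{"travel": [1.8,0.2,-1.0],"rot": [0,0,0]}]}}

```text
t: 8.3
tool_pos: [0.5174, -0.1661, 0.21]
eef_rot: [0.208, 0.978, 0.0, -0.001]
contact_force: [-0.2, 0.4, -3.0]
gripper_width: 0.0139
gripper_force: 30.0
```

Request:
{"method": "send_rows", "body": {"deltas": [{"travel": [0,0,0.7],"rot": [0,0,0]},{"travel": [0,0,1.4],"rot": [0,0,0]},{"travel": [0,0,2],"rot": [0,0,0]},{"travel": [0,0,2],"rot": [0,0,0]}]}}

```text
t: 8.8
tool_pos: [0.5178, -0.1664, 0.2092]
eef_rot: [0.208, 0.978, -0.0, -0.0]
contact_force: [-0.3, -0.4, -0.2]
gripper_width: 0.0136
gripper_force: 30.0
```

Request:
{"method": "send_rows", "body": {"deltas": [{"travel": [0,0,1.2],"rot": [0,0,4]},{"travel": [0,0,1.2],"rot": [0,0,8]},{"travel": [0,0,1.2],"rot": [0,0,12]},{"travel": [0,0,1.2],"rot": [0,0,16]},{"travel": [0,0,1.2],"rot": [0,0,16]}]}}

```text
t: 9.43
tool_pos: [0.5183, -0.1668, 0.2091]
eef_rot: [0.342, 0.94, -0.0, 0.001]
contact_force: [-1.7, -0.5, 3.8]
gripper_width: 0.0142
gripper_force: 30.0
```

```bash
python3 -c "
from h import *
s=r.get_state();print(s['tool_pos'],s['contact_force'],s['wrist_torque'])"
```

```text
[ 0.5182503  -0.16679352  0.20908632] [-1.67299549 -0.48958735  3.77138271] [0.05722785 0.46429732 0.00442444]
```

Request:
{"method": "send_rows", "body": {"deltas": [{"travel": [0.3,-0.3,0],"rot": [0,0,4]},{"travel": [0.3,-0.3,0],"rot": [0,0,8]},{"travel": [0.3,-0.3,0],"rot": [0,0,12]},{"travel": [0.3,-0.3,0],"rot": [0,0,16]},{"travel": [0.3,-0.3,0],"rot": [0,0,16]}]}}

```text
t: 10.05
tool_pos: [0.5178, -0.1668, 0.209]
eef_rot: [0.469, 0.883, -0.0, 0.001]
contact_force: [-2.8, -0.3, 6.2]
gripper_width: 0.0138
gripper_force: 30.0
```

Request:
{"method": "send_rows", "body": {"deltas": [{"travel": [0.3,-0.4,0],"rot": [0,0,4]},{"travel": [0.3,-0.4,0],"rot": [0,0,8]},{"travel": [0.3,-0.4,0],"rot": [0,0,12]},{"travel": [0.3,-0.4,0],"rot": [0,0,16]},{"travel": [0.3,-0.4,0],"rot": [0,0,16]}]}}

```text
t: 10.68
tool_pos: [0.5174, -0.1666, 0.209]
eef_rot: [0.587, 0.809, 0.0, 0.001]
contact_force: [-2.1, 0.1, 5.3]
gripper_width: 0.0135
gripper_force: 30.0
```

Request:
{"method": "send_rows", "body": {"deltas": [{"travel": [0.1,-0.5,0],"rot": [0,0,4]},{"travel": [0.1,-0.5,0],"rot": [0,0,8]},{"travel": [0.1,-0.5,0],"rot": [0,0,12]},{"travel": [0.1,-0.5,0],"rot": [0,0,16]},{"travel": [0.1,-0.5,0],"rot": [0,0,16]}]}}

```text
t: 11.3
tool_pos: [0.5168, -0.1664, 0.2088]
eef_rot: [0.694, 0.72, 0.0, 0.0]
contact_force: [-1.4, 1.1, 5.7]
gripper_width: 0.0142
gripper_force: 30.0
```

Request:
{"method": "send_rows", "body": {"deltas": [{"travel": [0.3,-0.3,0],"rot": [0,0,4]},{"travel": [0.3,-0.3,0],"rot": [0,0,8]},{"travel": [0.3,-0.3,0],"rot": [0,0,12]},{"travel": [0.3,-0.3,0],"rot": [0,0,16]},{"travel": [0.3,-0.3,0],"rot": [0,0,16]}]}}

```text
t: 11.92
tool_pos: [0.5177, -0.1652, 0.2076]
eef_rot: [0.787, 0.617, 0.002, 0.0]
contact_force: [4.1, 1.7, -1.9]
gripper_width: 0.0139
gripper_force: 30.0
```

```bash
python3 -c "
from h import *
s=r.get_state();print(s['tool_pos'],s['contact_force'],s['wrist_torque'],s['joint_positions'][5])"
```

```text
[ 0.517651   -0.16520596  0.20764688] [ 4.09215103  1.71271311 -1.86872611] [ 0.63555227 -1.07651639  0.12782429] -0.22873042834878485
```

It has dropped onto the square. I'll turn back a little, ease off the side load and go down.

Request:
{"method": "send_rows", "body": {"deltas": [{"travel": [0.5,0.7,0],"rot": [0,0,-4]},{"travel": [0.5,0.7,1],"rot": [0,0,-4]},{"travel": [0.5,0.7,2],"rot": [0,0,-4]},{"travel": [0.5,0.7,3],"rot": [0,0,-4]},{"travel": [0.5,0.7,3],"rot": [0,0,-4]}]}}

```text
t: 12.55
tool_pos: [0.5177, -0.1654, 0.2053]
eef_rot: [0.766, 0.643, 0.001, 0.0]
contact_force: [4.4, 3.9, 1.6]
gripper_width: 0.0141
gripper_force: 30.0
```

```bash
python3 -c "
from h import *
s=r.get_state();print(s['tool_pos'],s['contact_force'],s['wrist_torque'],s['joint_positions'][5])"
```

```text
[ 0.51770242 -0.16536676  0.20529652] [4.35668655 3.89064932 1.59177749] [ 0.9349243  -0.88471259  0.07423302] -0.29477968839814284
```

Request:
{"method": "send_rows", "body": {"deltas": [{"travel": [0.6,0.4,0],"rot": [0,0,0]},{"travel": [1.2,0.8,0],"rot": [0,0,0]},{"travel": [1.2,0.8,0],"rot": [0,0,0]}]}}

```text
t: 12.92
tool_pos: [0.518, -0.165, 0.2048]
eef_rot: [0.766, 0.643, -0.0, 0.0]
contact_force: [2.4, 2.1, 1.0]
gripper_width: 0.0137
gripper_force: 30.0
```

```bash
python3 -c "
from h import *
s=r.get_state();print(s['tool_pos'],s['contact_force'],s['wrist_torque'],s['eef_rot'])"
```

```text
[ 0.51795284 -0.16501699  0.20484639] [2.3992337  2.10290958 0.98716662] [ 0.48929921 -0.62491193  0.00142353] [ 7.66239032e-01  6.42555591e-01 -1.20975524e-04  2.06417218e-04]
```

Force is falling; same again, then down.

Request:
{"method": "send_rows", "body": {"deltas": [{"travel": [0.6,0.5,0],"rot": [0,0,0]},{"travel": [1.3,1.0,0.5],"rot": [0,0,0]},{"travel": [1.3,1.0,1],"rot": [0,0,0]},{"travel": [1.3,1.0,2],"rot": [0,0,0]},{"travel": [1.3,1.0,2],"rot": [0,0,0]}]}}

```text
t: 13.55
tool_pos: [0.5186, -0.1644, 0.2032]
eef_rot: [0.766, 0.643, -0.001, 0.0]
contact_force: [-1.5, -0.9, 4.8]
gripper_width: 0.0139
gripper_force: 30.0
```

```bash
python3 -c "
from h import *
s=r.get_state();print(s['tool_pos'],s['contact_force'],s['wrist_torque'],s['eef_rot'])"
```

```text
[ 0.51860663 -0.16440354  0.20322492] [-1.47989449 -0.86637389  4.83643704] [-0.56971348  0.6407931   0.09064927] [ 7.66239965e-01  6.42553829e-01 -9.30651800e-04  1.66156523e-04]
```

Request:
{"method": "send_rows", "body": {"deltas": [{"travel": [-0.4,-0.2,1],"rot": [0,0,0]},{"travel": [-0.4,-0.2,2],"rot": [0,0,0]},{"travel": [-0.4,-0.2,3.5],"rot": [0,0,0]},{"travel": [-0.4,-0.2,5],"rot": [0,0,0]},{"travel": [-0.4,-0.2,6],"rot": [0,0,0]},{"travel": [-0.4,-0.2,6],"rot": [0,0,0]}]}}

```text
t: 14.3
tool_pos: [0.5186, -0.1645, 0.1984]
eef_rot: [0.766, 0.643, -0.001, 0.0]
contact_force: [-3.5, -0.7, 10.6]
gripper_width: 0.0133
gripper_force: 30.0
```

```bash
python3 -c "
from h import *
s=r.get_state();print(s['tool_pos'],s['contact_force'],s['wrist_torque'],s['eef_rot'])"
```

```text
[ 0.51861777 -0.16452417  0.19844665] [-3.48730875 -0.72853886 10.62524687] [-0.23948134  1.0206162   0.10747045] [ 7.66156523e-01  6.42653697e-01 -5.28130958e-04  3.59568426e-04]
```

Request:
{"method": "send_rows", "body": {"deltas": [{"travel": [-0.2,-0.6,1],"rot": [0,0,-1]},{"travel": [-0.2,-0.7,2.5],"rot": [0,0,-1.5]},{"travel": [-0.2,-0.7,4],"rot": [0,0,-1.5]},{"travel": [-0.2,-0.7,5.5],"rot": [0,0,-1.5]},{"travel": [-0.2,-0.7,7],"rot": [0,0,-1.5]},{"travel": [-0.2,-0.7,7],"rot": [0,0,-1.5]}]}}

```text
t: 15.05
tool_pos: [0.5183, -0.1643, 0.1895]
eef_rot: [0.758, 0.653, 0.0, 0.0]
contact_force: [0.1, -1.4, 1.0]
gripper_width: 0.0136
gripper_force: 30.0
```

```bash
python3 -c "
from h import *
s=r.get_state();print(s['tool_pos'],s['contact_force'],s['wrist_torque'],s['eef_rot'])"
```

```text
[ 0.51833893 -0.16431983  0.18949676] [ 0.14786693 -1.38484589  0.97246474] [-0.57014431 -0.0302966   0.07266325] [7.57777964e-01 6.52512438e-01 5.59639402e-05 2.71234429e-04]
```

Request:
{"method": "send_rows", "body": {"deltas": [{"travel": [-0.2,0,1],"rot": [0,0,-1]},{"travel": [-0.2,0,2],"rot": [0,0,-1]},{"travel": [-0.2,0,3],"rot": [0,0,-1]},{"travel": [-0.2,0,3],"rot": [0,0,-1]}]}}

```text
t: 15.55
tool_pos: [0.518, -0.1642, 0.1862]
eef_rot: [0.752, 0.659, -0.0, -0.0]
contact_force: [0.3, -2.1, -2.2]
gripper_width: 0.0138
gripper_force: 30.0
```

```bash
python3 -c "
from h import *
s=r.get_state();print(s['tool_pos'],s['contact_force'],s['wrist_torque'],s['eef_rot'])"
```

```text
[ 0.51799147 -0.16421868  0.18617556] [ 0.27465753 -2.08963169 -2.23323671] [-0.55252497 -0.25812398 -0.05826877] [ 7.52036099e-01  6.59121874e-01 -5.46214920e-05 -2.42925827e-04]
```

Request:
{"method": "send_rows", "body": {"deltas": [{"travel": [-0.4,0,1],"rot": [0,0,0]},{"travel": [-0.4,0,2],"rot": [0,0,0]},{"travel": [-0.4,0,3],"rot": [0,0,0]},{"travel": [-0.4,0,3],"rot": [0,0,0]}]}}

```text
t: 16.05
tool_pos: [0.5181, -0.1643, 0.1852]
eef_rot: [0.752, 0.659, 0.0, -0.0]
contact_force: [-1.0, 0.5, 7.1]
gripper_width: 0.0136
gripper_force: 30.0
```

```bash
python3 - <<'E'
from h import *
s=r.get_state();print(s['tool_pos'],s['contact_force'],s['wrist_torque'],s['eef_rot'])
f=cam('scene');x=f['color'][225:315,210:330];cv2.imwrite('pics/m2.png',cv2.resize(x[:,:,::-1],None,fx=6,fy=6,interpolation=cv2.INTER_CUBIC))
E
```

```text
[ 0.51806686 -0.16434797  0.18522964] [-1.00885979  0.52548344  7.06791747] [0.12423052 0.44759636 0.0079976 ] [ 7.51953148e-01  6.59216519e-01  1.59893285e-04 -1.37320809e-04]
```

View pics/m2.png

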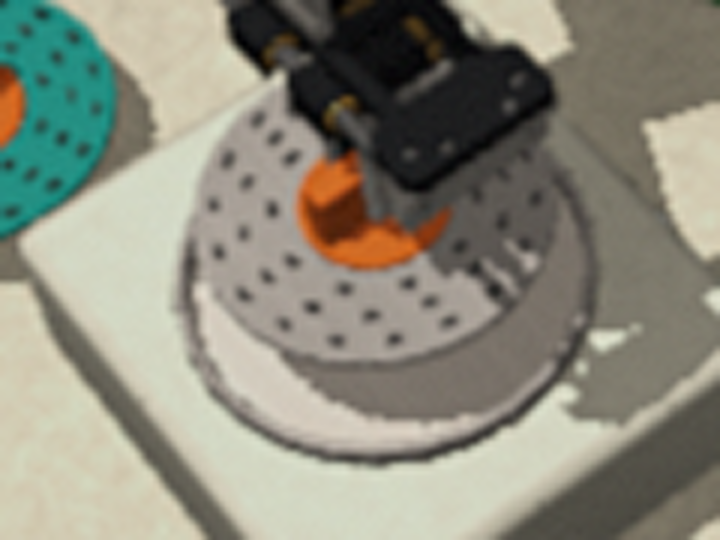

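The view shows the disc down level, and I've reached a stop. I'll press a bit harder to make sure it is home.

Request:
{"method": "send_rows", "body": {"deltas": [{"travel": [0,0,1],"rot": [0,0,0]},{"travel": [0,0,2],"rot": [0,0,0]},{"travel": [0,0,3],"rot": [0,0,0]},{"travel": [0,0,3],"rot": [0,0,0]}]}}

```text
t: 16.6
tool_pos: [0.5182, -0.1643, 0.185]
eef_rot: [0.752, 0.659, 0.0, 0.0]
contact_force: [-6.1, 3.4, 18.5]
gripper_width: 0.0134
gripper_force: 30.0
```

Request:
{"method": "send_rows", "body": {"deltas": [{"travel": [0,0,-1],"rot": [0,0,0]},{"travel": [0,0,-2],"rot": [0,0,0]},{"travel": [0,0,-3.5],"rot": [0,0,0]},{"travel": [0,0,-5],"rot": [0,0,0]},{"travel": [0,0,-5],"rot": [0,0,0]}]}}

```text
t: 17.23
tool_pos: [0.518, -0.1644, 0.1854]
eef_rot: [0.752, 0.659, 0.0, -0.0]
contact_force: [1.1, 0.1, -0.5]
gripper_width: 0.0139
gripper_force: 30.0
```

Request:
{"method": "send_rows", "body": {"deltas": [{"travel": [0,0,-1],"rot": [0,0,0]},{"travel": [0,0,-2],"rot": [0,0,0]},{"travel": [0,0,-3],"rot": [0,0,0]},{"travel": [0,0,-3],"rot": [0,0,0]}]}}

```text
t: 17.73
tool_pos: [0.5178, -0.1644, 0.1875]
eef_rot: [0.752, 0.659, -0.0, -0.001]
contact_force: [4.9, -0.7, -13.1]
gripper_width: 0.014
gripper_force: 30.0
```

Request:
{"method": "send_rows", "body": {"deltas": [{"travel": [0,0,-0.7],"rot": [0,0,0]},{"travel": [0,0,-1.4],"rot": [0,0,0]},{"travel": [0,0,-2],"rot": [0,0,0]},{"travel": [0,0,-2],"rot": [0,0,0]}]}}

```text
t: 18.23
tool_pos: [0.5178, -0.1644, 0.1893]
eef_rot: [0.752, 0.659, -0.0, -0.001]
contact_force: [5.9, -1.2, -14.4]
gripper_width: 0.014
gripper_force: 30.0
```

Request:
{"method": "send_rows", "body": {"deltas": [{"travel": [0,0,-0.7],"rot": [0,0,0]},{"travel": [0,0,-1.4],"rot": [0,0,0]},{"travel": [0,0,-2.2],"rot": [0,0,0]},{"travel": [0,0,-2.2],"rot": [0,0,0]},{"travel": [0,0,-2.2],"rot": [0,0,0]}]}}

```text
t: 18.85
tool_pos: [0.5178, -0.1644, 0.1909]
eef_rot: [0.752, 0.659, -0.0, -0.001]
contact_force: [6.7, -2.2, -16.1]
gripper_width: 0.0141
gripper_force: 30.0
```

```bash
python3 - <<'E'
from h import *
s=r.get_state();print(s['tool_pos'],s['contact_force'])
f=cam('scene');P=cloud(f);d=np.hypot(P[...,0]-.5185,P[...,1]+.165)
m=(d>.03)&(d<.074)&(P[...,2]>.13)&(P[...,2]<.18);q=P[m];print('disc face z',np.median(q[:,2]),len(q))
A=np.c_[q[:,:2]-[.5185,-.165],np.ones(len(q))];print(np.linalg.lstsq(A,q[:,2],rcond=None)[0])
E
```

```text
[ 0.51775794 -0.16437266  0.19090941] [  6.66848416  -2.21600351 -16.08979858]
disc face z 0.1647582255194162 1470
[0.00141219 0.0072932  0.16489428]
```

The collar is up about 5 mm and the disc hasn't slipped. I'll hold, then lower and release.

Request:
{"method": "send_rows", "body": {"deltas": [{"travel": [0,0,-0.2],"rot": [0,0,0]},{"travel": [0,0,-0.2],"rot": [0,0,0]},{"travel": [0,0,-0.2],"rot": [0,0,0]},{"travel": [0,0,-0.2],"rot": [0,0,0]},{"travel": [0,0,-0.2],"rot": [0,0,0]},{"travel": [0,0,-0.2],"rot": [0,0,0]},{"travel": [0,0,-0.2],"rot": [0,0,0]},{"travel": [0,0,-0.2],"rot": [0,0,0]}]}}

```text
t: 19.9
tool_pos: [0.5178, -0.1644, 0.1911]
eef_rot: [0.752, 0.659, -0.0, -0.001]
contact_force: [6.3, -1.3, -17.0]
gripper_width: 0.0136
gripper_force: 30.0
```

Request:
{"method": "send_rows", "body": {"deltas": [{"travel": [0,0,1.5],"rot": [0,0,0]},{"travel": [0,0,3],"rot": [0,0,0]},{"travel": [0,0,4.5],"rot": [0,0,0]},{"travel": [0,0,6],"rot": [0,0,0]},{"travel": [0,0,7.5],"rot": [0,0,0]},{"travel": [0,0,9],"rot": [0,0,0]},{"travel": [0,0,9],"rot": [0,0,0]}]}}

```text
t: 20.78
tool_pos: [0.518, -0.1649, 0.1853]
eef_rot: [0.752, 0.659, -0.0, 0.0]
contact_force: [0.2, 0.6, 0.2]
gripper_width: 0.0134
gripper_force: 30.0
```

Request:
{"method": "send_rows", "body": {"deltas": [{"travel": [0,0,0],"rot": [0,0,0]},{"travel": [0,0,0],"rot": [0,0,0]},{"travel": [0,0,0],"rot": [0,0,0]},{"travel": [0,0,0],"rot": [0,0,0]},{"travel": [0,0,0],"rot": [0,0,0]}], "jaw": 0.5}}

```text
t: 21.4
tool_pos: [0.518, -0.1647, 0.1842]
eef_rot: [0.752, 0.659, -0.0, -0.0]
contact_force: [-0.6, -0.2, -0.7]
gripper_width: 0.0472
gripper_force: 0.0
```

Request:
{"method": "send_rows", "body": {"deltas": [{"travel": [0,0,-15],"rot": [0,0,0]},{"travel": [0,0,-40],"rot": [0,0,0]},{"travel": [0,0,-70],"rot": [0,0,0]},{"travel": [0,0,-90],"rot": [0,0,0]},{"travel": [0,0,-100],"rot": [0,0,0]},{"travel": [0,0,-100],"rot": [0,0,0]},{"travel": [0,0,-100],"rot": [0,0,0]}]}}

```text
t: 22.28
tool_pos: [0.5175, -0.1645, 0.2833]
eef_rot: [0.752, 0.659, -0.0, -0.001]
contact_force: [0.5, -0.0, 0.5]
gripper_width: 0.0473
gripper_force: 0.0
```

```bash
python3 - <<'E'
from h import *
s=r.get_state();print(s['tool_pos'],s['contact_force'])
f=cam('scene');save(f,'end.png');P=cloud(f);d=np.hypot(P[...,0]-.5185,P[...,1]+.165)
m=(d>.03)&(d<.074)&(P[...,2]>.13)&(P[...,2]<.18);q=P[m]
A=np.c_[q[:,:2]-[.5185,-.165],np.ones(len(q))];print(np.linalg.lstsq(A,q[:,2],rcond=None)[0])
E
```

```text
[ 0.51753388 -0.16446936  0.28327627] [ 0.50752424 -0.02926577  0.46044862]
[-0.00087589  0.00087162  0.1591137 ]
```

View pics/end.png

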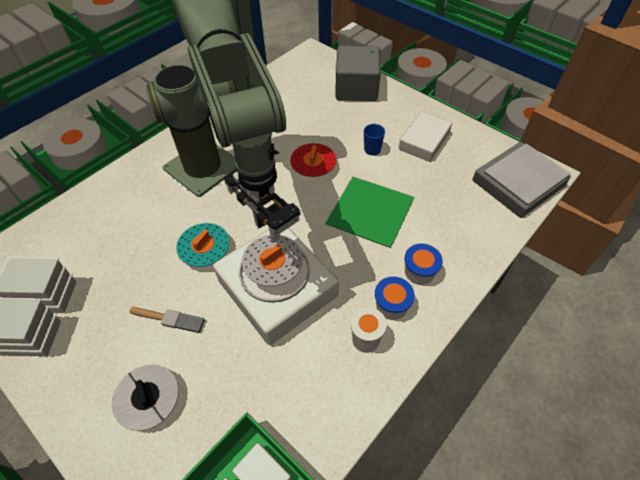

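The disc sits level and home on the drive (272,258), its face at 0.159 m, which is 39 mm above the seat as it should be. Everything else is where it was.

```bash
python3 -c "
from station import r
print(r.sign_off())"
```

```text
the job is handed in; nothing more can be done
None
```

I fitted the disc and pressed it home, and it held in a pull test with the collar about 5 mm up (estimated from tool height and force; the disc hid the collar); it was then let back down, released and handed in at about 22 s.

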